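# Size a ring on the stepped taper gauge and put it away

## Robot

A 6-joint arm with a two-finger parallel gripper is mounted at the origin on a cart in front of the work surface, level with it; the furniture and walls round the work are solid. World frame = base frame: x ahead of the robot, y to its left, z up, the work surface at z = 0. Lengths are in m, angles in rad, forces in N, time in s.
With the tool pointing down it reaches from about 0.225 to 0.875 m from the base axis. Payload 3.4 kg.
Tool frame: the origin (TCP) lies on the centre line of the jaws, within the pads' length; the fingertips stand 14 mm ahead of it and the grasp point (between the pads) lies 5 mm behind it; z points along the fingers, y is the direction in which the jaws open and shut (so a half turn about z gives the same grasp; the last joint's range is limited). The gripper opens to 85 mm and grips with 20 to 120 N. Pads are 22 mm wide; open, the fingers measure 114 mm over their backs; the gripper's body (76 mm by 85 mm) begins 54 mm behind the grasp point. The pads swing forward as they close: fully open they stand 13 mm farther back than shut.
Start: joints at [-1.3, 0.276, 1.505, -0, 1.361, -0.121], TCP at [0.22, -0.531, 0.245] pointing down, gripper open.
Joint ranges: [-2.89, 2.89], [-0.75, 2.08], [0.22, 2.7], [-1.18, 4.32], [0.11, 2.71], [-2.7, 2.7]. Speed limits (rad/s): [2.57, 2.57, 3.14, 3.14, 3.14, 3.14].

## Interface

Orientations are given as a 3x3 rotation matrix whose columns are the frame's x, y, z axes.
In Python, from station import arm gives the robot as it stands. The module is installed in compiled form; this text tells all that it offers.
- The arm moves only by the tool step_arm, never from a script. Its argument "deltas" is a list that holds one entry, the list of rows, each a list of 7 numbers: the shift along the tool's x, y, z normalised to -1 to 1, where 1 is 0.15 m, then the turn, a rotation vector about the tool's x, y, z normalised to -1 to 1, where 1 is 180 degrees, then the opening in per cent of the stroke, from 0 (shut) to 100 (fully open). A call has 1 to 10 rows; each row is the pose to reach, as a shift and turn from the pose commanded when the call began, along the tool's axes at that moment, turning the shorter way round; what a row does not reach only later rows make up. A row lasts 1/8 s, in which the tool goes at most 62.5 mm and 10.7 degrees, less where a joint would pass 70% of its speed; a pose out of reach is approached as far as the arm can. A call with a number of a shift or a turn outside -1 to 1 is refused whole. A call with a gripper value outside its range is refused whole. The fingers move at their own pace and stop on an object; "force" is the grip in N (left out, the last holds). Time passes only in rows, so rows that repeat a pose let the fingers close. It gives the time, the measured TCP pose, the force and the opening at its end, in the units of the state.
- arm.observe(): the state, without advancing time (a new reading comes with each control period).
- arm.capture(name): name is "scene" or "top" or "wrist"; returns the picture (400x640x3 uint8, red, green, blue); there is no depth.
- arm.calibration(name): a dict with "fovy" (degrees; the focal length in pixels is half the picture's height over the tangent of half this angle, whatever the lens; pixels are square), "cx", "cy" (the principal point, pixels), "dist_coeffs" ([k1, k2, p1, p2, k3] as OpenCV has them; the pictures are not rectified), "world_from_camera" (4x4, takes a point from camera to world coordinates). Camera axes: x right, y down, z forward; pixel columns grow to the right and rows downward; lengths in m; the calibration is good to about 2 mm. A picture is of the moment at which its call begins: read the wrist's pose just before it. calibration takes no time and is no camera call; for the wrist camera it gives the pose at the moment of the call.
- arm.sign_off(): hands the job in, once; it reports no verdict.
Trained networks look in the newest picture that a camera, given by its name, has taken for a name from the list of things; names that differ only in an ending like _2 or _b are one class to them, and where a whole thing is asked for, a point or a joint stands for the part that bears it (a point fixed in the world has none). Each returns a list of dicts, best first, with "p" (0 to 1); they miss things now and then, are a little off and sometimes report something else, mostly with a low value. They report only what shows in the picture. A call takes as long as a camera call.
- arm.trace(camera, name): "mask" (400x640 bool, what is visible of it) and "extent" ([left, top, right, bottom] as shares, 0 to 1, of the picture: columns of its width, rows of its height, round what is visible of it).
- arm.mark_of(camera, name): "xy" ([column, row] as shares, 0 to 1, of the picture: columns of its width, rows of its height: a listed point, or the origin of a listed thing).
The state is a dict: "t": time; "qpos": joint angles; "qvel": joint speeds; "effort": joint torques, N m; "tool_pos": TCP position; "tcp_rot": TCP orientation; "force": force on the tool from outside, world axes, zero at the start; "moment": the same for the moment, N m; "finger_gap": finger opening in m.
Only numpy, scipy, OpenCV 4.12 (cv2) and the standard library are available. Lean on these libraries where they do the work, as an engineer would, in place of code of your own. Each camera call takes 0.05 s, during which the arm holds its last target.

## Task

Pick up the steel ring that lies on the cork mat and slide it upright down the stepped taper gauge, gently and without letting go, until it stops at its own step, to learn its size. Read the number of dark lines (one, two or three) on the step it has come to rest on, then lift it off and lay it flat in the wooden dish that has the same number of dark bars. Leave the other two rings on the glass board and the other things as they are.

Things in the scene. Friction and masses are not known exactly. Their poses are not given: they have to be found in the camera images.
- ring_a: Loose plain steel ring, axis upright, 62 mm outside diameter, 26 mm high, about 80 g. Its bore is 36, 43 or 50 mm; the three rings differ, and which name has which bore is not told: the gauge shows it. One of the three starts on the cork mat, the other two on the glass board. Origin: centre of the underside; z is the ring's axis, up.
- ring_b: Loose plain steel ring, axis upright, 62 mm outside diameter, 26 mm high, about 80 g. Its bore is 36, 43 or 50 mm; the three rings differ, and which name has which bore is not told: the gauge shows it. One of the three starts on the cork mat, the other two on the glass board. Origin: centre of the underside; z is the ring's axis, up.
- ring_c: Loose plain steel ring, axis upright, 62 mm outside diameter, 26 mm high, about 80 g. Its bore is 36, 43 or 50 mm; the three rings differ, and which name has which bore is not told: the gauge shows it. One of the three starts on the cork mat, the other two on the glass board. Origin: centre of the underside; z is the ring's axis, up.
- gauge: Fixed upright stepped taper of aluminium on a round wooden foot (90 mm diameter, 10 mm high), 72 mm high in all. Origin: centre of the foot's underside; z is the taper's axis, up. A ring held over 1.3 mm off the axis can hang up on a shoulder it should pass: if it stops, shift it 1 to 2 mm each way under light pressure and see whether it goes on down.
- gauge_tip (a point): Top centre of the gauge's blunt conical nose, 72 mm above the worktop. The nose is 10 mm in diameter here, 32 mm at height 58 mm and 33.6 mm at 54 mm.
- gauge_seat1 (a point): On the axis at the shoulder of the ONE-line step, 54 mm above the worktop; this step is 40 to 40.8 mm in diameter (0.8 mm chamfer on top, narrowing it to 38.4 mm). A ring of 36 mm bore stops with its underside here.
- gauge_seat2 (a point): On the axis at the shoulder of the TWO-line step, 40 mm above the worktop; this step is 46.8 to 47.6 mm in diameter (0.8 mm chamfer on top, narrowing it to 45.2 mm). A ring of 43 mm bore stops with its underside here.
- gauge_seat3 (a point): On the axis at the shoulder of the THREE-line step, 26 mm above the worktop; this step is 55 mm in diameter. A ring of 50 mm bore stops with its underside here.
- mat: Fixed square cork mat, 90 x 90 x 6 mm; the ring to be sized lies near its middle. Origin: centre of the underside.
- board: Fixed glass chopping board, 205 (x) x 265 (y) x 6 mm, with the two rings that are to stay. Origin: centre of the underside.
- dish_1: Fixed shallow square wooden dish with one dark bar on the rim that faces the robot, for rings of size one. 92 mm square outside, 76 mm square inside, inner floor 4 mm and rim 9 mm above the worktop. Origin: centre of the underside; x points away from the marked rim, z up.
- dish_2: Fixed shallow square wooden dish with two dark bars on the rim that faces the robot, for rings of size two. 92 mm square outside, 76 mm square inside, inner floor 4 mm and rim 9 mm above the worktop. Origin: centre of the underside; x points away from the marked rim, z up.
- dish_3: Fixed shallow square wooden dish with three dark bars on the rim that faces the robot, for rings of size three. 92 mm square outside, 76 mm square inside, inner floor 4 mm and rim 9 mm above the worktop. Origin: centre of the underside; x points away from the marked rim, z up.
- salt_shaker: Bystander: salt shaker, 44 mm diameter, 90 mm high, loose. Origin: centre of the underside.
- lemon: Bystander: lemon, 71 x 53 x 51 mm, loose. Origin: centre of the underside.
- garlic: Bystander: bulb of garlic, 56 mm across, 56 mm high, loose. Origin: centre of the underside.

How it is judged:
By the outcome, as a careful person would: the job done as asked, in the order asked, and still so for the second after the job is handed in, with the robot touching nothing.
It also fails if it takes over 61 s, if anything falls off the work surface, if the arm or the gripper's body presses on something with over 40 N, if the wrist force passes 120 N, or if a joint passes its speed limit or range.

## Working session

There is one attempt and no reset: what is moved stays moved. The work goes in short steps, Python scripts to look and compute and a tool call to move; the robot and the scene stay as the last step left them, time stands still between calls to the robot, and variables do not carry over. Pictures are saved under pics/ and viewed, and the job is handed in when it is done.

Besides the shell and the picture viewer there is one more tool, called after "Request:" as name([rows], argument=value, ...), one row to a line, values as JSON. step_arm: Moves the arm, as the interface text tells. Scaled input: -1 to 1 covers 0.15 m each way for a shift and 180 degrees each way for a turn. Its arguments: {"type":"object","properties":{"deltas":{"type":"array","items":{"type":"array","items":{"type":"array","items":{"type":"number"}}}},"force":{"type":"number"}},"required":["deltas"]}

```bash
mkdir -p pics; python3 - <<'E'
from station import arm
import cv2
s=arm.observe();print(s)
for c in("scene","top"):
    cv2.imwrite(f"pics/{c}0.png",arm.capture(c)[:,:,::-1]);
    k=arm.calibration(c);print(c,k)
E
```

```text
{'t': 0.0, 'qpos': array([-1.30000870e+00,  2.76600324e-01,  1.50614381e+00, -9.04265290e-07,
        1.36067641e+00, -1.20980116e-01]), 'qvel': array([ 4.13968536e-04,  2.20874801e-05, -1.13511097e-03, -1.84475741e-04,
        9.04631964e-04, -2.04584018e-04]), 'effort': array([-2.25716161e-03, -4.16781485e+01, -2.45810974e+01, -4.86821591e-04,
        1.11464443e-02, -2.41186314e-06]), 'tool_pos': array([ 0.21941876, -0.53094817,  0.24443238]), 'tcp_rot': array([[ 9.24235520e-01,  3.81822556e-01, -4.89792921e-04],
       [ 3.81822806e-01, -9.24233868e-01,  1.76103761e-03],
       [ 2.19720675e-04, -1.81462762e-03, -9.99998329e-01]]), 'force': array([-0.32913641, -0.34516733, -0.44942725]), 'moment': array([ 0.059193  , -0.05121747, -0.00575186]), 'finger_gap': 0.08527272623562977}
scene {'fovy': 45.83057939484593, 'cx': 316.1274391151209, 'cy': 195.3801979998071, 'dist_coeffs': array([-0.06664144,  0.        ,  0.        ,  0.        ,  0.        ]), 'world_from_camera': array([[-0.81127756, -0.4421029 ,  0.38258822,  0.12800588],
       [-0.58465281,  0.60994972, -0.53492282,  0.62063756],
       [ 0.00313135, -0.65765216, -0.75331522,  0.97103573],
       [ 0.        ,  0.        ,  0.        ,  1.        ]])}
top {'fovy': 42.6688966450239, 'cx': 320.8832844898328, 'cy': 200.69970533683735, 'dist_coeffs': array([-0.13746076,  0.        ,  0.        ,  0.        ,  0.        ]), 'world_from_camera': array([[-1.86601815e-02, -9.99223422e-01,  3.47037658e-02,
         5.32996963e-01],
       [-9.99699023e-01,  1.91994807e-02,  1.52722766e-02,
        -1.37790791e-03],
       [-1.59267108e-02, -3.44083373e-02, -9.99280945e-01,
         1.38261171e+00],
       [ 0.00000000e+00,  0.00000000e+00,  0.00000000e+00,
         1.00000000e+00]])}
```

View pics/scene0.png

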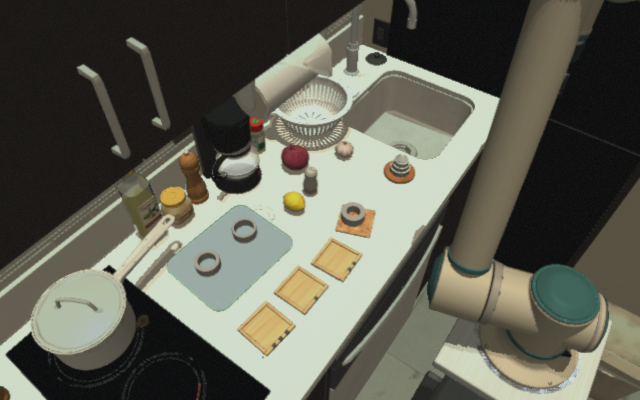

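View pics/top0.png

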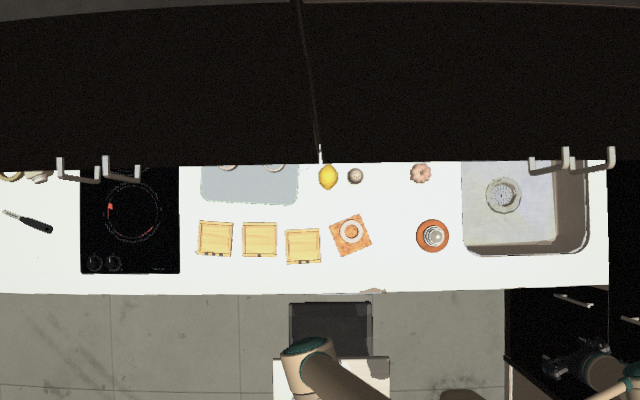

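The scene view has the ring on the mat at about (353,213), the gauge at (400,168), the dishes at (338,259), (302,289) and (267,328), and the other two rings at (207,262) and (244,230). The top view has the ring at (351,230), the gauge at (432,236), and the dishes at (303,246), (259,240) and (215,238).

```bash
cat > h.py <<'E'
from station import arm
import numpy as np, cv2
from scipy.optimize import least_squares
def K(k):
    f=200/np.tan(np.radians(k['fovy']/2)); return np.array([[f,0,k['cx']],[0,f,k['cy']],[0,0,1.]])
def ray(k,uv):
    p=cv2.undistortPoints(np.array([[uv]],float),K(k),k['dist_coeffs'])[0,0]
    T=k['world_from_camera']; return T[:3,3],T[:3,:3]@np.array([p[0],p[1],1])
def onz(k,uv,z):
    o,d=ray(k,uv); return o+d*(z-o[2])/d[2]
def proj(k,P):
    T=np.linalg.inv(k['world_from_camera']); 
    return cv2.projectPoints(np.atleast_2d(np.array(P,float)),cv2.Rodrigues(T[:3,:3])[0],T[:3,3],K(k),k['dist_coeffs'])[0][:,0]
E
python3 - <<'E'
from h import *
Z={'ring_a':.006,'gauge':0,'gauge_tip':.072,'gauge_seat1':.054,'dish_1':0,'mat':0,'salt_shaker':0,'lemon':0,'garlic':0}
for c in("scene","top"):
    arm.capture(c);k=arm.calibration(c)
    for n,z in Z.items():
        for r in arm.mark_of(c,n)[:4]:
            uv=np.array(r['xy'])*[640,400]; print(c,n,round(r['p'],2),uv.round(1),onz(k,uv,z)[:2].round(4))
E
```

```text
scene ring_a 0.9 [244.9 235. ] [0.6861 0.1487]
scene ring_a 0.88 [352.  221.4] [ 0.4908 -0.0466]
scene ring_a 0.6 [292.8 208.7] [0.6408 0.0094]
scene ring_a 0.59 [207.  263.6] [0.7036 0.2673]
scene gauge 0.85 [400.4 170.7] [ 0.4807 -0.2867]
scene gauge 0.71 [247.1 230.8] [0.6939 0.1325]
scene gauge_tip 0.71 [401.5 154.2] [ 0.4828 -0.2765]
scene gauge_seat1 0.93 [400.  165.6] [ 0.4714 -0.2526]
scene gauge_seat1 0.83 [403.2 159.5] [ 0.4758 -0.2788]
scene gauge_seat1 0.82 [402.4 161.6] [ 0.4736 -0.2701]
scene gauge_seat1 0.47 [336.2 263.5] [0.4356 0.1104]
scene dish_1 0.84 [270.2 324. ] [0.4827 0.297 ]
scene dish_1 0.83 [300.3 289.3] [0.4813 0.1882]
scene dish_1 0.78 [337.4 263.5] [0.4513 0.0786]
scene mat 0.58 [352.9 223.5] [ 0.4874 -0.0464]
scene salt_shaker 0.56 [309.1 192.1] [ 0.6437 -0.0672]
scene salt_shaker 0.26 [268.4 325.1] [0.4842 0.3014]
scene lemon 0.76 [293.8 210.1] [0.6388 0.0078]
scene garlic 0.78 [343.1 153.2] [ 0.6534 -0.2501]
scene garlic 0.17 [207.9 265.1] [0.7024 0.267 ]
top ring_a 0.63 [272.4 159.8] [0.6941 0.1489]
top ring_a 0.61 [348.9 229.6] [ 0.5017 -0.0542]
top ring_a 0.6 [227.7 157.7] [0.7028 0.271 ]
top gauge 0.74 [432.1 236.7] [ 0.4778 -0.2794]
top gauge 0.41 [271.3 162.4] [0.6878 0.1526]
top gauge_tip 0.96 [438.8 238.9] [ 0.4746 -0.2821]
top gauge_seat1 0.91 [433.5 235.7] [ 0.4825 -0.2721]
top gauge_seat1 0.75 [432.9 237.9] [ 0.4767 -0.2705]
top gauge_seat1 0.64 [436.  237.9] [ 0.4765 -0.2787]
top gauge_seat1 0.18 [350.9 231.2] [ 0.4986 -0.0574]
top dish_1 0.91 [259.9 235.4] [0.4902 0.1866]
top dish_1 0.89 [213.6 241.2] [0.4763 0.314 ]
top dish_1 0.88 [307.4 241.5] [0.4715 0.0582]
top dish_1 0.38 [328.7 176.1] [ 0.6473 -0.0027]
top mat 0.65 [353.6 231.6] [ 0.496  -0.0669]
top salt_shaker 0.64 [353.  178.9] [ 0.6383 -0.0683]
top lemon 0.73 [329.1 174.9] [ 0.6504 -0.0038]
top garlic 0.84 [418.8 173.2] [ 0.6506 -0.2474]
```

```bash
python3 - <<'E'
import cv2
a=cv2.imread('pics/top0.png');
cv2.imwrite('pics/topz.png',cv2.resize(a[205:275,190:350],None,fx=5,fy=5,interpolation=cv2.INTER_CUBIC))
a=cv2.imread('pics/scene0.png');
cv2.imwrite('pics/scz.png',cv2.resize(a[140:360,230:430],None,fx=2.7,fy=2.7,interpolation=cv2.INTER_CUBIC))
E
```

```text
(no output)
```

View pics/topz.png

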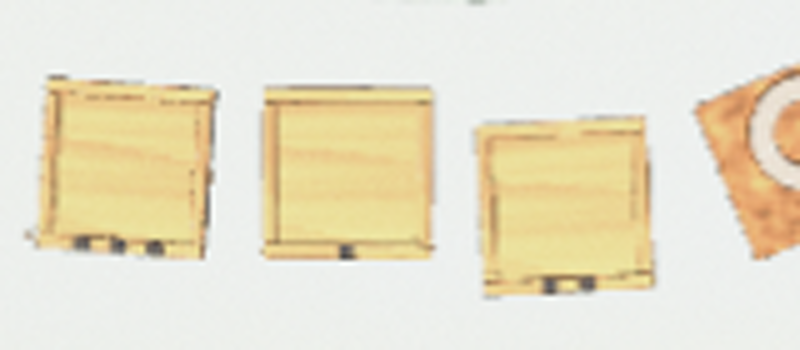

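View pics/scz.png

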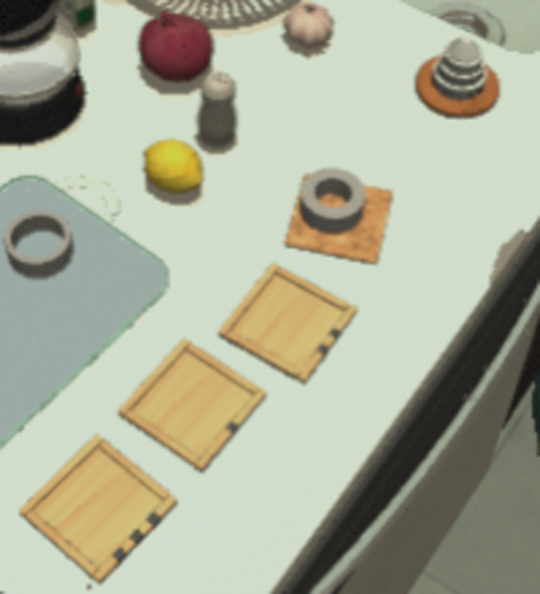

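```bash
python3 - <<'E'
from h import *
k=arm.calibration("wrist");s=arm.observe()
T=np.eye(4);T[:3,:3]=s['tcp_rot'];T[:3,3]=s['tool_pos']
print(k['fovy'],k['cx'],k['cy'],k['dist_coeffs']);print((np.linalg.inv(T)@k['world_from_camera']).round(4))
# silhouette fit of ring with traces
def hull(k,x,y,z0,z1,r):
    a=np.linspace(0,2*np.pi,72)
    P=[[x+r*np.cos(t),y+r*np.sin(t),z] for z in(z0,z1) for t in a]
    return cv2.convexHull(proj(k,P).astype(np.float32))[:,0]
for c in("scene","top"):
    arm.capture(c);k=arm.calibration(c)
    for n,z0,z1,r in(("ring_a",.006,.032,.031),("gauge",0,.01,.045)):
        for d in arm.trace(c,n)[:4]:
            m=d['mask']; v,u=np.nonzero(m); g=onz(k,(u.mean(),v.mean()),.016)
            print(c,n,round(d['p'],2),m.sum(),u.mean().round(1),v.mean().round(1),np.array(d['extent'])*[640,400,640,400],g.round(3))
E
```

```text
60.42967879871487 317.9617663070373 195.87926390911375 [-0.06131488  0.          0.          0.          0.        ]
[[ 1.600e-03 -9.623e-01 -2.720e-01  6.920e-02]
 [ 1.000e+00  1.700e-03 -1.000e-04 -5.000e-04]
 [ 5.000e-04 -2.720e-01  9.623e-01 -1.281e-01]
 [ 0.000e+00  0.000e+00  0.000e+00  1.000e+00]]
scene ring_a 0.97 416 352.6 214.6 [342.528 207.52  363.392 228.4  ] [ 0.498 -0.059  0.016]
scene ring_a 0.9 468 206.9 262.6 [193.408 250.    220.224 276.88 ] [0.7   0.269 0.016]
scene ring_a 0.64 360 244.5 229.7 [233.088 218.2   258.688 241.32 ] [0.692 0.142 0.016]
scene ring_a 0.51 713 399.6 169.4 [384.   151.48 416.   184.4 ] [ 0.479 -0.275  0.016]
scene gauge 0.86 657 399.0 169.9 [385.088 154.92  413.824 187.08 ] [ 0.48  -0.272  0.016]
top ring_a 0.84 271 351.8 230.9 [342.016 219.4   362.624 245.68 ] [ 0.498 -0.061  0.016]
top ring_a 0.48 793 348.3 236.6 [331.072 212.8   371.52  256.4  ] [ 0.483 -0.052  0.016]
top gauge 0.84 850 432.0 235.7 [416.896 219.88  450.176 250.6  ] [ 0.481 -0.276  0.016]
```

Request:
step_arm([
  [[1,-0.4,0,0,0,0.125,100],[1,-0.4,0,0,0,0.125,100],[1,-0.4,0,0,0,0.125,100]],
])

```text
t: 1.78
tool_pos: [0.3365, -0.4171, 0.2454]
tcp_rot: [[1.0, -0.003, 0.001], [-0.003, -1.0, 0.0], [0.001, -0.0, -1.0]]
force: [0.4, -0.4, -0.1]
finger_gap: 0.0855
```

Request:
step_arm([
  [[0.95,-0.93,0,0,0,0,100],[0.95,-0.93,0,0,0,0,100],[0.95,-0.93,0,0,0,0,100],[0.95,-0.93,0,0,0,0,100],[0.95,-0.93,0,0,0,0,100]],
])

```text
t: 2.4
tool_pos: [0.4781, -0.279, 0.2452]
tcp_rot: [[1.0, 0.001, -0.001], [0.001, -1.0, -0.001], [-0.001, 0.001, -1.0]]
force: [-0.2, -1.5, 0.0]
finger_gap: 0.0856
```

```bash
python3 - <<'E'
from h import *
s=arm.observe();print(s['t'],s['tool_pos'],s['tcp_rot'].round(4))
k=arm.calibration("wrist");cv2.imwrite("pics/w1.png",arm.capture("wrist")[:,:,::-1])
np.save('k_w1.npy',k,allow_pickle=True)
for n,z in(("gauge",0),("gauge_tip",.072),("gauge_seat1",.054)):
    for d in arm.mark_of("wrist",n)[:3]:
        uv=np.array(d['xy'])*[640,400]; print(n,round(d['p'],2),uv.round(1),onz(k,uv,z).round(4))
for d in arm.trace("wrist","gauge")[:1]:
    np.save('m_w1.npy',d['mask']);print(np.array(d['extent'])*[640,400,640,400],d['p'])
E
```

```text
2.4 [ 0.4781057  -0.27899886  0.24520797] [[ 1.0e+00  1.1e-03 -7.0e-04]
 [ 1.1e-03 -1.0e+00 -5.0e-04]
 [-7.0e-04  5.0e-04 -1.0e+00]]
gauge 0.56 [317.2 160.4] [ 0.4819 -0.2777  0.    ]
gauge_tip 0.66 [316.5 178.4] [ 0.4781 -0.2772  0.072 ]
gauge_seat1 0.8 [317.5 165.8] [ 0.4862 -0.2781  0.054 ]
gauge_seat1 0.64 [318.2 171.2] [ 0.481  -0.2788  0.054 ]
gauge_seat1 0.59 [317.5 169.8] [ 0.4824 -0.2781  0.054 ]
[278.976 122.08  358.016 204.2  ] 0.86
```

View pics/w1.png

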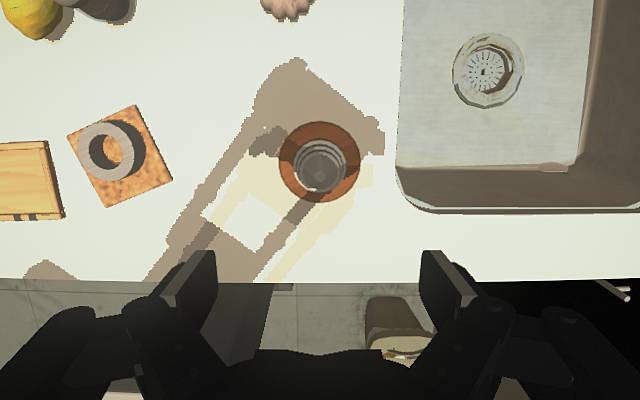

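```bash
cat >> h.py <<'E'
def fitcirc(k,pts,z,r=None,x0=None):
    P=np.array([onz(k,p,z)[:2] for p in pts])
    f=lambda q: np.hypot(P[:,0]-q[0],P[:,1]-q[1])-(r if r else q[2])
    c=P.mean(0) if x0 is None else x0
    s=least_squares(f,[*c]+([] if r else [.03]),loss='soft_l1',f_scale=.0008)
    return s.x,np.median(abs(f(s.x)))
E
python3 - <<'E'
from h import *
k=np.load('k_w1.npy',allow_pickle=True).item();im=cv2.imread('pics/w1.png')
h=cv2.cvtColor(im,cv2.COLOR_BGR2HSV)
m=((h[...,0]<14)&(h[...,1]>130)&(h[...,2]>50)).astype(np.uint8)
m[:, :250]=0;m[:,385:]=0;m[:100]=0;m[230:]=0
c=max(cv2.findContours(m,cv2.RETR_EXTERNAL,cv2.CHAIN_APPROX_NONE)[0],key=cv2.contourArea)
hl=cv2.convexHull(c)[:,0]
print(m.sum(),cv2.boundingRect(c));x,e=fitcirc(k,hl,.01);print(x,e); print(fitcirc(k,hl,.01,.045))
z=cv2.resize(im[110:220,260:380],None,fx=5,fy=5,interpolation=cv2.INTER_CUBIC)
cv2.imwrite('pics/w1z.png',z)
z=cv2.resize(im[90:220,50:190],None,fx=5,fy=4.5,interpolation=cv2.INTER_CUBIC)
cv2.imwrite('pics/w1r.png',z[:600])
E
```

```text
2195 (286, 122, 74, 80)
[ 0.48114872 -0.28006979  0.04320477] 0.00014300419594090452
(array([ 0.47995283, -0.27836657]), np.float64(0.0006654910768966321))
```

View pics/w1z.png

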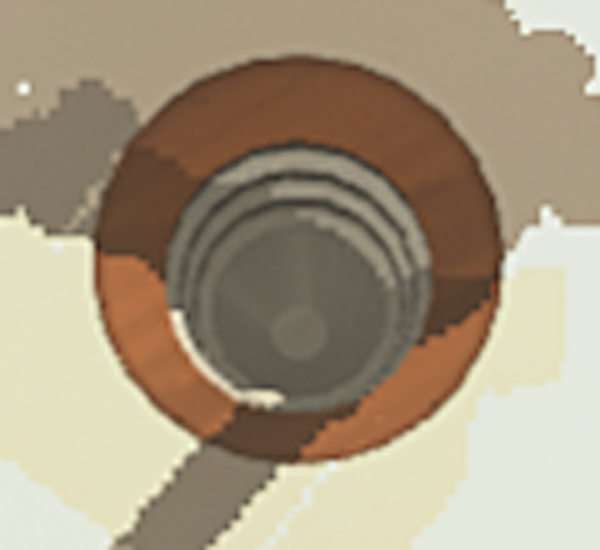

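```bash
python3 - <<'E'
from h import *
k=np.load('k_w1.npy',allow_pickle=True).item()
m=np.load('m_w1.npy').astype(np.uint8)
c=max(cv2.findContours(m,cv2.RETR_EXTERNAL,cv2.CHAIN_APPROX_NONE)[0],key=cv2.contourArea)
print(fitcirc(k,cv2.convexHull(c)[:,0],.01))
q=[(278.9,159.5),(360.3,159.5),(319.5,121),(319.5,202.4)]
print(fitcirc(k,q,.01),onz(k,(319.6,175.8),.072))
E
```

```text
(array([ 0.48076348, -0.27963938,  0.04372954]), np.float64(0.0002406698546931138))
(array([ 0.4808717 , -0.28033179,  0.04391888]), np.float64(0.00023973234582646413)) [ 0.48053537 -0.2800352   0.072     ]
```

Request:
step_arm([
  [[0.13,-1,0,0,0,0,100],[0.13,-1,0,0,0,0,100],[0.13,-1,0,0,0,0,100]],
])

```text
t: 3.02
tool_pos: [0.4969, -0.1276, 0.2455]
tcp_rot: [[1.0, -0.001, -0.0], [-0.001, -1.0, 0.001], [-0.0, -0.001, -1.0]]
force: [-0.6, -0.0, -0.0]
finger_gap: 0.0854
```

Request:
step_arm([
  [[0,-0.46,0.4,0,0,0,100],[0,-0.46,0.4,0,0,0,100],[0,-0.46,0.4,0,0,0,100],[0,-0.46,0.4,0,0,0,100]],
])

```text
t: 3.52
tool_pos: [0.4983, -0.0618, 0.1861]
tcp_rot: [[1.0, -0.002, 0.002], [-0.002, -1.0, -0.001], [0.002, 0.001, -1.0]]
force: [1.4, 0.3, 0.6]
finger_gap: 0.0855
```

```bash
python3 - <<'E'
from h import *
s=arm.observe();print(s['t'],s['tool_pos'],s['tcp_rot'].round(4))
k=arm.calibration("wrist");im=arm.capture("wrist")[:,:,::-1];cv2.imwrite("pics/w2.png",im)
np.save('k_w2.npy',k,allow_pickle=True)
for d in arm.mark_of("wrist","ring_a")[:2]:
        uv=np.array(d['xy'])*[640,400]; print(round(d['p'],2),uv.round(1),onz(k,uv,.006).round(4))
for d in arm.trace("wrist","ring_a")[:1]:
    m=d['mask'];np.save('m_w2.npy',m);print(np.array(d['extent'])*[640,400,640,400],d['p'])
    v,u=np.nonzero(m);print(onz(k,(u.mean(),v.mean()),.032),m.sum())
E
```

```text
3.525 [ 0.4982767  -0.06176214  0.18609577] [[ 1.     -0.0019  0.0016]
 [-0.0019 -1.     -0.0013]
 [ 0.0016  0.0013 -1.    ]]
0.55 [319.2 178.4] [ 0.4971 -0.0626  0.006 ]
[307.904   1.2   362.304  31.   ] 0.57
[ 0.63157272 -0.0731181   0.032     ] 1327
```

View pics/w2.png

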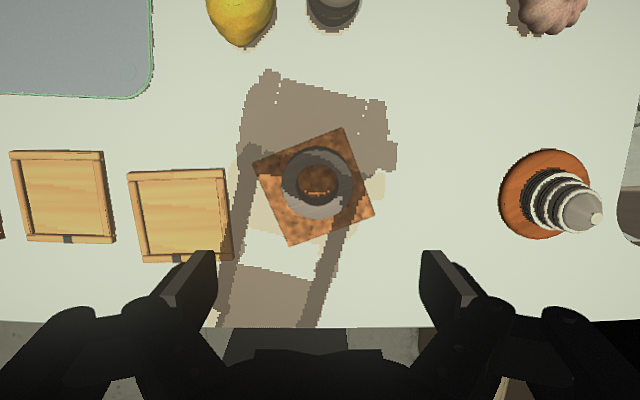

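```bash
python3 - <<'E'
import cv2
im=cv2.imread('pics/w2.png')
z=cv2.resize(im[130:230,266:366],None,fx=6,fy=6,interpolation=cv2.INTER_CUBIC)
cv2.imwrite('pics/w2z.png',cv2.convertScaleAbs(z,alpha=1.8))
E
```

```text
(no output)
```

View pics/w2z.png

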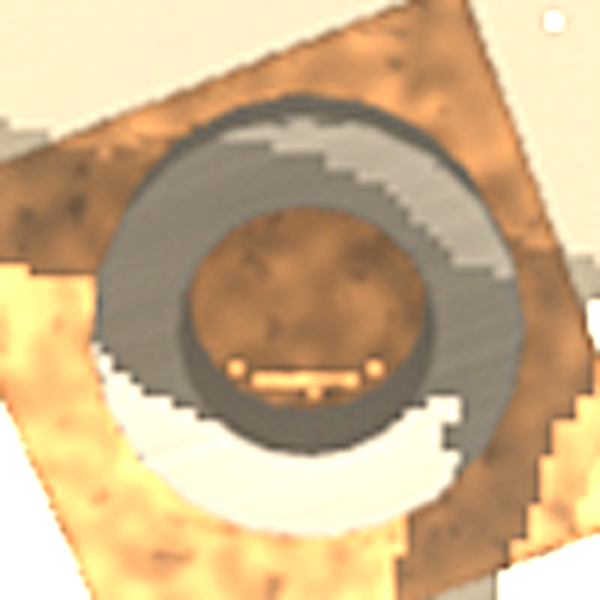

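```bash
python3 - <<'E'
from h import *
k=np.load('k_w2.npy',allow_pickle=True).item()
g=lambda a,b:(266+a/6-.5,130+b/6-.5)
print(fitcirc(k,[g(95,320),g(522,320),g(308,535),g(308,118)],.032))
print(fitcirc(k,[g(182,320),g(435,320),g(308,455),g(308,205)],.032))
E
```

```text
(array([ 0.49741085, -0.06056065,  0.03021191]), np.float64(6.905470317996633e-05))
(array([ 0.4974285 , -0.0605596 ,  0.01803139]), np.float64(0.00012336513413152735))
```

Request:
step_arm([
  [[-0.006,-0.008,0.9,0,0,0,100],[-0.006,-0.008,0.9,0,0,0,100],[-0.006,-0.008,0.9,0,0,0,100],[-0.006,-0.008,0.9,0,0,0,100]],
])

```text
t: 4.18
tool_pos: [0.4977, -0.0599, 0.0511]
tcp_rot: [[1.0, -0.002, 0.001], [-0.002, -1.0, -0.0], [0.001, 0.0, -1.0]]
force: [0.3, -0.4, 0.3]
finger_gap: 0.0856
```

```bash
python3 - <<'E'
from h import *
s=arm.observe();print(s['t'],s['tool_pos'],s['tcp_rot'].round(4))
im=arm.capture("wrist")[:,:,::-1];cv2.imwrite("pics/w3.png",im)
im=arm.capture("scene")[:,:,::-1];cv2.imwrite("pics/s3.png",cv2.resize(im[150:270,280:430],None,fx=4,fy=4,interpolation=cv2.INTER_CUBIC))
E
```

```text
4.175 [ 0.49770239 -0.05989657  0.05106602] [[ 1.0e+00 -1.5e-03  1.0e-03]
 [-1.5e-03 -1.0e+00 -4.0e-04]
 [ 1.0e-03  4.0e-04 -1.0e+00]]
```

View pics/w3.png

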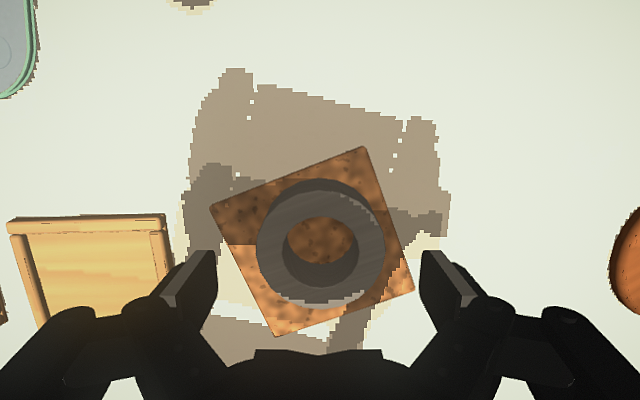

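View pics/s3.png

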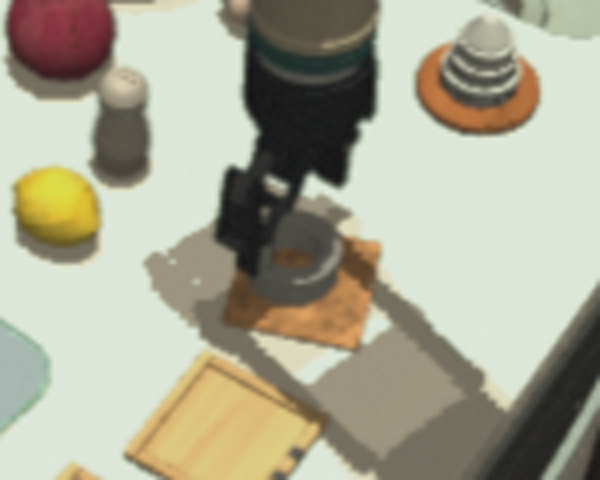

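Request:
step_arm([
  [[-0.002,0.004,0.187,0,0,0,100],[-0.002,0.004,0.187,0,0,0,100],[-0.002,0.004,0.187,0,0,0,60],[-0.002,0.004,0.187,0,0,0,60],[-0.002,0.004,0.187,0,0,0,60],[-0.002,0.004,0.187,0,0,0,60],[-0.002,0.004,0.187,0,0,0,60],[-0.002,0.004,0.187,0,0,0,60]],
], force=40)

```text
t: 5.28
tool_pos: [0.4978, -0.0601, 0.0242]
tcp_rot: [[1.0, -0.001, 0.003], [-0.001, -1.0, -0.001], [0.003, 0.001, -1.0]]
force: [-0.5, 0.6, 5.6]
finger_gap: 0.0603
```

```bash
python3 - <<'E'
from h import *
s=arm.observe();print(s['t'],s['tool_pos'],s['tcp_rot'].round(4),s['force'],s['finger_gap'])
im=arm.capture("wrist")[:,:,::-1];cv2.imwrite("pics/w4.png",im)
E
```

```text
5.275 [ 0.49775558 -0.0601165   0.02422965] [[ 1.0e+00 -7.0e-04  3.4e-03]
 [-7.0e-04 -1.0e+00 -1.0e-03]
 [ 3.4e-03  1.0e-03 -1.0e+00]] [-0.54782114  0.58695505  5.6454456 ] 0.06034756649056501
```

View pics/w4.png

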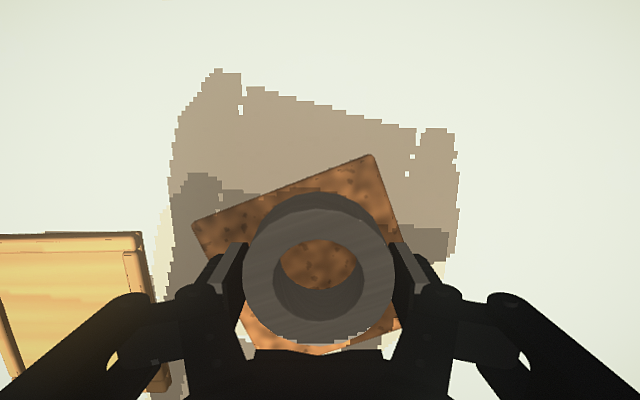

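Request:
step_arm([
  [[0,0,-0.4,0,0,0,60],[0,0,-0.77,0,0,0,60],[0,0.2,-0.77,0,0,0,60],[-0.05,0.5,-0.77,0,0,0,60],[-0.1,0.8,-0.77,0,0,0,60],[-0.11,1.0,-0.77,0,0,0,60],[-0.11,1.0,-0.77,0,0,0,60]],
])

```text
t: 6.2
tool_pos: [0.4801, -0.212, 0.1388]
tcp_rot: [[1.0, -0.004, 0.002], [-0.004, -1.0, -0.002], [0.002, 0.002, -1.0]]
force: [0.3, -0.1, -1.0]
finger_gap: 0.0604
```

```bash
python3 - <<'E'
from h import *
s=arm.observe();print(s['t'],s['tool_pos'],s['tcp_rot'].round(4),s['force'],s['finger_gap'])
im=arm.capture("wrist")[:,:,::-1];cv2.imwrite("pics/w5.png",im)
im=arm.capture("scene")[:,:,::-1];cv2.imwrite("pics/s5.png",cv2.resize(im[100:250,300:450],None,fx=4,fy=4,interpolation=cv2.INTER_CUBIC))
E
```

```text
6.2 [ 0.48012454 -0.21197415  0.13877275] [[ 1.     -0.0039  0.0019]
 [-0.0039 -1.     -0.0016]
 [ 0.002   0.0016 -1.    ]] [ 0.33429701 -0.13571618 -0.97181604] 0.06039065536725956
```

View pics/w5.png

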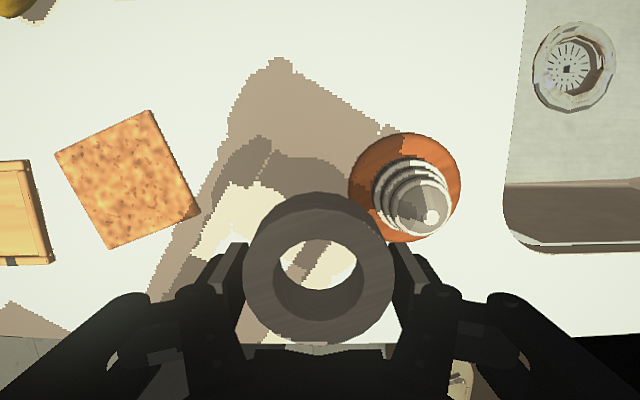

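View pics/s5.png

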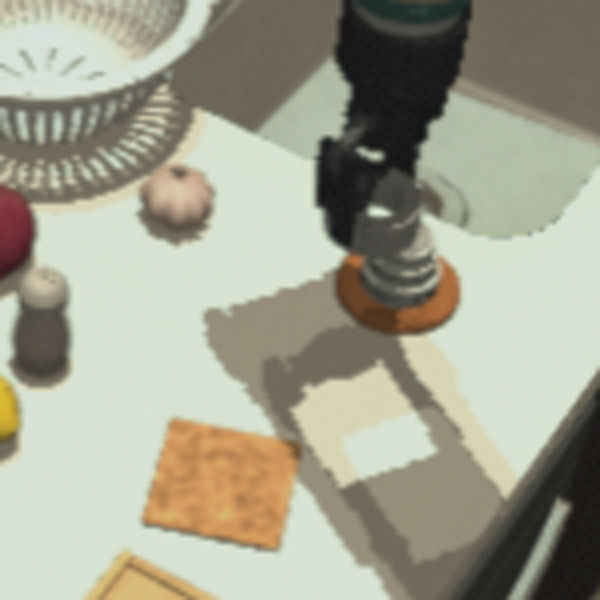

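Request:
step_arm([
  [[0.006,0.3,0,0,0,0,60],[0.006,0.45,0,0,0,0,60],[0.006,0.45,0.1,0,0,0,60],[0.006,0.45,0.1,0,0,0,60],[0.006,0.45,0.1,0,0,0,60]],
])

```text
t: 6.92
tool_pos: [0.4803, -0.2758, 0.1223]
tcp_rot: [[1.0, 0.0, -0.001], [0.0, -1.0, 0.001], [-0.001, -0.001, -1.0]]
force: [-0.4, 0.5, -0.8]
finger_gap: 0.0605
```

```bash
python3 - <<'E'
from h import *
s=arm.observe();print(s['t'],s['tool_pos'],s['tcp_rot'].round(4),s['force'],s['finger_gap'])
im=arm.capture("wrist")[:,:,::-1];cv2.imwrite("pics/w6.png",im)
cv2.imwrite("pics/w6z.png",cv2.resize(im[170:370,220:420],None,fx=3,fy=3,interpolation=cv2.INTER_CUBIC))
E
```

```text
6.925 [ 0.48025397 -0.27579554  0.12230935] [[ 1.0e+00  1.0e-04 -1.2e-03]
 [ 1.0e-04 -1.0e+00  1.4e-03]
 [-1.2e-03 -1.4e-03 -1.0e+00]] [-0.42879576  0.48519898 -0.80647094] 0.060482953767009434
```

View pics/w6z.png

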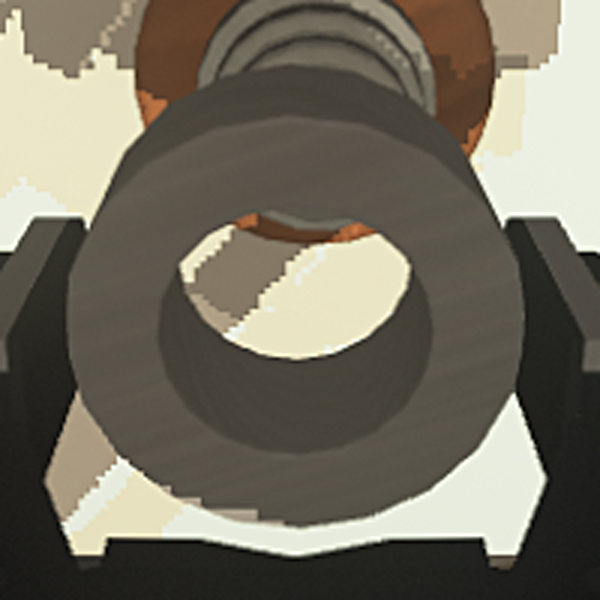

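Request:
step_arm([
  [[0.004,0.025,0.15,0,0,0,60],[0.004,0.025,0.15,0,0,0,60],[0.004,0.025,0.15,0,0,0,60]],
])

```text
t: 7.35
tool_pos: [0.4815, -0.2808, 0.1008]
tcp_rot: [[1.0, -0.001, 0.001], [-0.001, -1.0, -0.0], [0.001, 0.0, -1.0]]
force: [0.8, 0.6, -1.2]
finger_gap: 0.0603
```

```bash
python3 - <<'E'
from h import *
for i in range(3):
    s=arm.observe();print(s['t'],s['tool_pos'],s['tcp_rot'].round(4)[:,2],s['force'],s['finger_gap'])
    im=arm.capture("wrist")[:,:,::-1]
cv2.imwrite("pics/w7z.png",cv2.resize(im[150:350,220:420],None,fx=3,fy=3,interpolation=cv2.INTER_CUBIC))
E
```

```text
7.35 [ 0.48150163 -0.28080488  0.10084947] [ 5.e-04 -3.e-04 -1.e+00] [ 0.81514352  0.64047969 -1.16127549] 0.060324718086716064
7.4 [ 0.48167058 -0.28102816  0.10106831] [ 1.1e-03 -7.0e-04 -1.0e+00] [ 0.59233027 -0.34839524 -1.17225653] 0.06029171366634905
7.45 [ 0.48170822 -0.28109941  0.10113999] [ 1.3e-03 -9.0e-04 -1.0e+00] [ 0.7271917   0.06191918 -1.25968217] 0.060592039777090545
```

View pics/w7z.png

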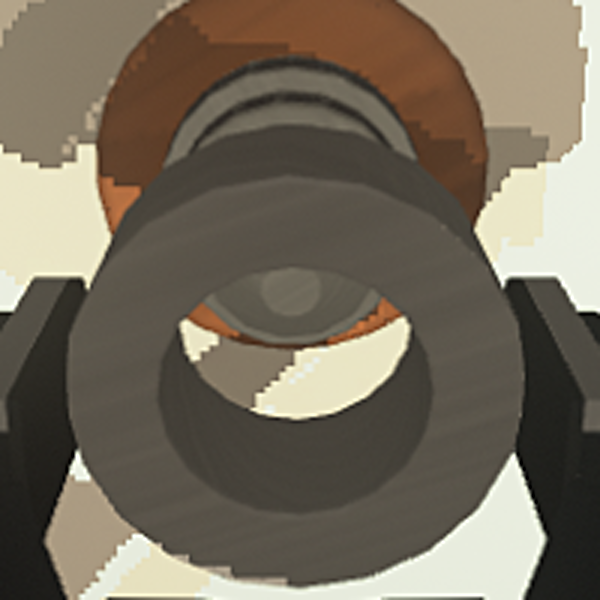

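```bash
python3 - <<'E'
from h import *
s=arm.observe();print(s['t'],s['tool_pos'])
k=arm.calibration('wrist')
g=lambda a,b:(220+a/3-.5+.17,150+b/3-.5+.17)
zt=s['tool_pos'][2]+.0078
print(fitcirc(k,[g(68,370),g(525,370),g(296,587),g(293,177)],zt))
print(fitcirc(k,[g(159,370),g(432,370),g(296,513),g(293,266)],zt))
print(onz(k,g(291,291),.072))
print(fitcirc(k,[g(98,145),g(487,145),g(440,50),g(145,50)],.01,.044))
E
```

```text
7.5 [ 0.48167246 -0.28114404  0.10111114]
(array([ 0.4815178 , -0.28088593,  0.03013712]), np.float64(8.795272925400492e-05))
(array([ 0.48175943, -0.28075183,  0.01817286]), np.float64(4.276937753845342e-05))
[ 0.48001011 -0.28004997  0.072     ]
(array([ 0.47844005, -0.28020511]), np.float64(5.719581769858886e-05))
```

Request:
step_arm([
  [[-0.007,-0.006,0.1,0,0,0,60],[-0.007,-0.006,0.1,0,0,0,60],[-0.007,-0.006,0.1,0,0,0,60],[-0.007,-0.006,0.1,0,0,0,60]],
])

```text
t: 8.0
tool_pos: [0.4803, -0.2803, 0.0854]
tcp_rot: [[1.0, -0.001, 0.0], [-0.001, -1.0, -0.0], [0.0, 0.0, -1.0]]
force: [0.2, 0.2, -0.6]
finger_gap: 0.0606
```

```bash
python3 - <<'E'
from h import *
im=arm.capture("wrist")[:,:,::-1]
s=arm.observe();print(s['t'],s['tool_pos'],s['tcp_rot'].round(4)[:,2],s['force'],s['finger_gap'])
cv2.imwrite("pics/w8z.png",cv2.convertScaleAbs(cv2.resize(im[150:350,220:420],None,fx=3,fy=3,interpolation=cv2.INTER_CUBIC),alpha=1.5))
E
```

```text
8.05 [ 0.4803658  -0.28028597  0.08544259] [ 4.e-04 -4.e-04 -1.e+00] [-0.89964682  0.66557465 -1.16846362] 0.06017143342809302
```

View pics/w8z.png

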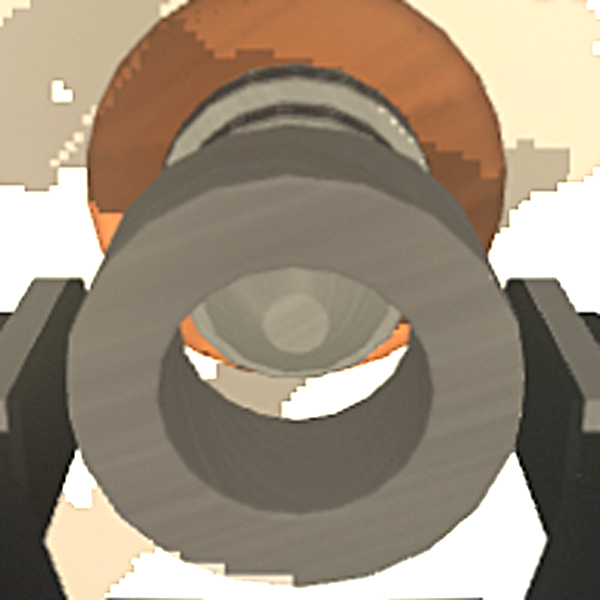

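Request:
step_arm([
  [[0.002,0,0.035,0,0,0,60],[0.003,0,0.07,0,0,0,60],[0.003,0,0.07,0,0,0,60],[0.003,0,0.07,0,0,0,60]],
])

```text
t: 8.55
tool_pos: [0.4806, -0.2801, 0.0747]
tcp_rot: [[1.0, -0.001, -0.0], [-0.001, -1.0, 0.0], [-0.0, -0.0, -1.0]]
force: [-0.3, 0.6, -0.5]
finger_gap: 0.0605
```

```bash
python3 - <<'E'
from h import *
im=arm.capture("wrist")[:,:,::-1]
s=arm.observe();print(s['t'],s['tool_pos'],s['tcp_rot'].round(4)[:,2],s['force'],s['moment'],s['finger_gap'])
cv2.imwrite("pics/w9z.png",cv2.convertScaleAbs(cv2.resize(im[150:350,220:420],None,fx=3,fy=3,interpolation=cv2.INTER_CUBIC),alpha=1.5))
E
```

```text
8.6 [ 0.48069827 -0.28019616  0.07478268] [ 1.e-04 -2.e-04 -1.e+00] [ 0.17236017  0.32712403 -1.12721799] [-0.04074147 -0.00994313  0.05345672] 0.060635087298600954
```

View pics/w9z.png

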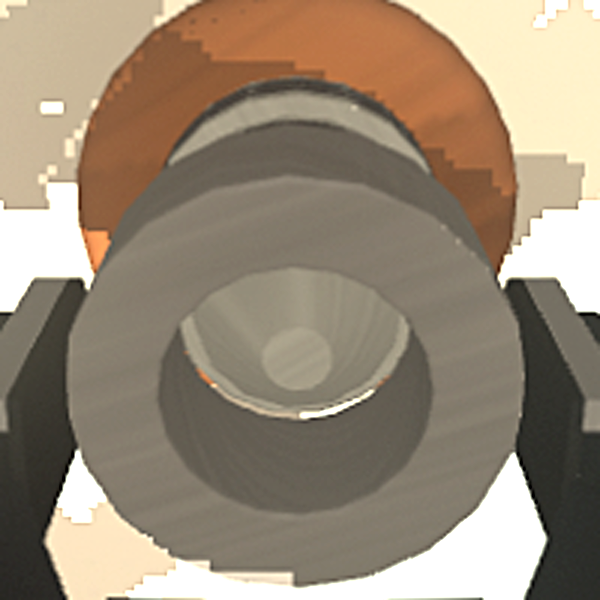

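Request:
step_arm([
  [[0,0,0.014,0,0,0,60],[0,0,0.028,0,0,0,60],[0,0,0.028,0,0,0,60],[0,0,0.028,0,0,0,60]],
])

```text
t: 9.1
tool_pos: [0.4808, -0.2803, 0.0722]
tcp_rot: [[1.0, -0.001, 0.001], [-0.001, -1.0, -0.001], [0.001, 0.001, -1.0]]
force: [-1.8, 0.7, 8.4]
finger_gap: 0.0602
```

Request:
step_arm([
  [[0.008,0,0.004,0,0,0,60],[0.008,0,0.004,0,0,0,60],[-0.008,0,0.004,0,0,0,60],[-0.008,0,0.004,0,0,0,60],[0,0,0.004,0,0,0,60],[0,0.008,0.004,0,0,0,60],[0,0.008,0.004,0,0,0,60],[0,-0.008,0.004,0,0,0,60],[0,-0.008,0.004,0,0,0,60],[0,0,0.004,0,0,0,60]],
])

```text
t: 10.35
tool_pos: [0.4808, -0.2803, 0.0721]
tcp_rot: [[1.0, -0.001, 0.001], [-0.001, -1.0, -0.001], [0.001, 0.001, -1.0]]
force: [-2.3, 2.6, 13.1]
finger_gap: 0.0603
```

```bash
python3 - <<'E'
from h import *
a=arm.capture("wrist")[:,:,::-1];b=arm.capture("scene")[:,:,::-1]
s=arm.observe();print(s['t'],s['tool_pos'],s['tcp_rot'].round(4)[:,2],s['force'],s['moment'],s['finger_gap'])
a=cv2.resize(a[150:350,200:440],None,fx=2.5,fy=2.5,interpolation=cv2.INTER_CUBIC)
b=cv2.resize(b[120:200,360:440],None,fx=7,fy=7,interpolation=cv2.INTER_CUBIC)
cv2.imwrite("pics/w10.png",cv2.convertScaleAbs(a,alpha=1.5));cv2.imwrite("pics/s10.png",b)
E
```

```text
10.45 [ 0.48079635 -0.28026528  0.07213528] [ 1.2e-03 -9.0e-04 -1.0e+00] [-3.51625943  2.19220052 13.41884358] [0.40913011 0.47823915 0.01588671] 0.06041197261498184
```

View pics/w10.png

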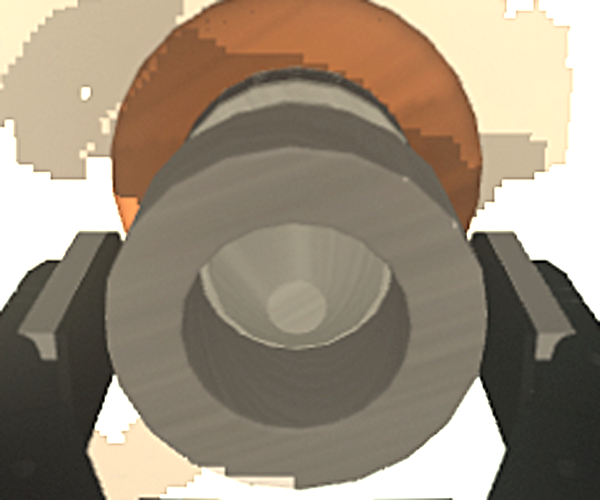

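View pics/s10.png

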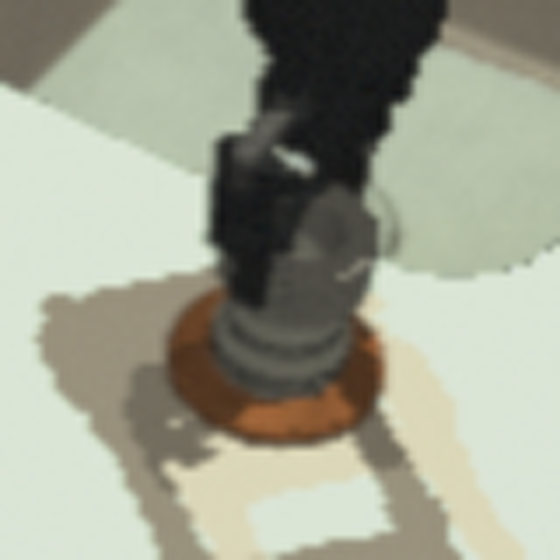

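The ring stopped at a TCP height of 0.0721 m, so its underside is at about 54 mm. It did not drop under 8–13 N of wiggling, which makes it the one-line step. The bore looks about 36 mm, which agrees. I'm lifting off and heading for the one-bar dish, the middle one.

Request:
step_arm([
  [[0,0,-0.1,0,0,0,60],[0,0,-0.3,0,0,0,60],[0,0,-0.6,0,0,0,60],[0,-0.2,-0.7,0,0,0,60],[0,-0.55,-0.7,0,0,0,60],[0,-0.9,-0.7,0,0,0,60],[0,-1,-0.7,0,0,0,60]],
])

```text
t: 11.32
tool_pos: [0.4801, -0.1274, 0.1754]
tcp_rot: [[1.0, 0.002, -0.0], [0.002, -1.0, 0.001], [-0.0, -0.001, -1.0]]
force: [-0.2, -0.7, -0.8]
finger_gap: 0.0606
```

Request:
step_arm([
  [[0,-0.4,0,0,0,0,60],[0,-0.8,0,0,0,0,60],[0,-1,0,0,0,0,60]],
])

```text
t: 11.7
tool_pos: [0.4809, 0.0218, 0.1753]
tcp_rot: [[1.0, 0.001, 0.001], [0.001, -1.0, 0.0], [0.001, -0.0, -1.0]]
force: [0.5, -0.5, -1.2]
finger_gap: 0.0603
```

Request:
step_arm([
  [[0,-0.4,0,0,0,0,60],[0,-0.8,0,0,0,0,60],[0,-1,0,0,0,0,60],[0,-1,0,0,0,0,60],[0,-1,0,0,0,0,60]],
])

```text
t: 12.32
tool_pos: [0.4813, 0.1691, 0.175]
tcp_rot: [[1.0, -0.001, 0.0], [-0.001, -1.0, -0.001], [0.0, 0.001, -1.0]]
force: [0.2, -0.4, 0.2]
finger_gap: 0.0605
```

```bash
python3 - <<'E'
from h import *
k=arm.calibration('top')
print([onz(k,(190+a/5-.4,205+b/5-.4),.009)[:2].round(4) for a,b in((264,88),(432,88),(432,258),(264,258),(348,173))])
im=arm.capture("wrist")[:,:,::-1];k=arm.calibration('wrist');np.save('k11.npy',k,allow_pickle=True)
s=arm.observe();print(s['t'],s['tool_pos'],s['force'],s['finger_gap'])
cv2.imwrite("pics/w11.png",im)
for c in("wrist",):
  for d in arm.mark_of(c,'dish_1')[:3]:
    uv=np.array(d['xy'])*[640,400]; print(round(d['p'],2),uv.round(1),onz(k,uv,0).round(4))
E
```

```text
[array([0.5268, 0.2323]), array([0.5252, 0.1413]), array([0.4339, 0.1429]), array([0.4352, 0.2338]), array([0.4803, 0.1875])]
12.375 [0.48128064 0.16879493 0.17494854] [-0.0148571   0.34682296 -0.42751372] 0.060511645134940895
0.98 [298.6 182.1] [0.4776 0.1867 0.    ]
0.96 [424.4 201.1] [0.4595 0.0705 0.    ]
0.81 [167.2 172.7] [0.4866 0.3065 0.    ]
```

View pics/w11.png

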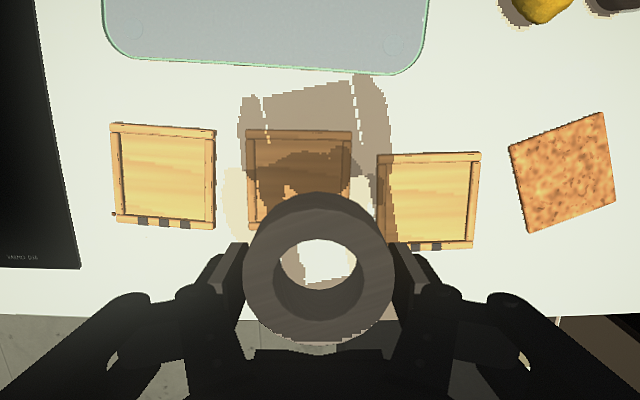

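Request:
step_arm([
  [[-0.006,-0.12,0.2,0,0,0,60],[-0.006,-0.12,0.5,0,0,0,60],[-0.006,-0.12,0.77,0,0,0,60],[-0.006,-0.12,0.77,0,0,0,60],[-0.006,-0.12,0.77,0,0,0,60]],
])

```text
t: 13.05
tool_pos: [0.4815, 0.1874, 0.0606]
tcp_rot: [[1.0, -0.002, 0.002], [-0.002, -1.0, 0.0], [0.002, -0.0, -1.0]]
force: [0.3, 0.4, -1.0]
finger_gap: 0.0607
```

```bash
python3 - <<'E'
from h import *
im=arm.capture("wrist")[:,:,::-1];cv2.imwrite("pics/w12.png",im)
s=arm.observe();print(s['t'],s['tool_pos'],s['force'],s['finger_gap'])
im=arm.capture("scene")[:,:,::-1];cv2.imwrite("pics/s12.png",cv2.resize(im[220:350,230:370],None,fx=4,fy=4,interpolation=cv2.INTER_CUBIC))
E
```

```text
13.1 [0.48184155 0.18771153 0.06112244] [ 0.28752282 -0.5933109  -1.2992832 ] 0.060399636924568866
```

View pics/w12.png

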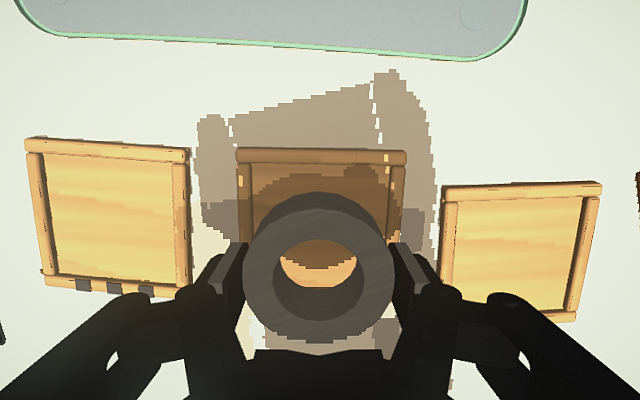

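View pics/s12.png

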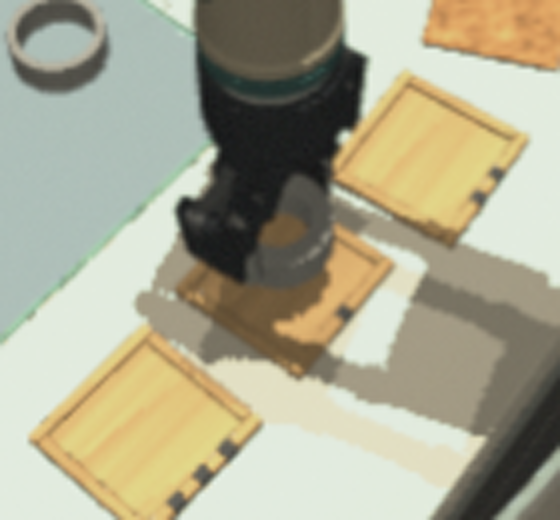

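Request:
step_arm([
  [[-0.01,0.004,0.12,0,0,0,60],[-0.01,0.004,0.22,0,0,0,60],[-0.01,0.004,0.24,0,0,0,60],[-0.01,0.004,0.25,0,0,0,60],[-0.01,0.004,0.25,0,0,0,60]],
])

```text
t: 13.78
tool_pos: [0.4791, 0.1874, 0.0224]
tcp_rot: [[1.0, -0.001, 0.001], [-0.001, -1.0, 0.0], [0.001, -0.0, -1.0]]
force: [0.2, 0.4, -1.6]
finger_gap: 0.0606
```

Request:
step_arm([
  [[0,0,0.006,0,0,0,60],[0,0,0.006,0,0,0,60]],
])

```text
t: 14.02
tool_pos: [0.4791, 0.1874, 0.0222]
tcp_rot: [[1.0, -0.001, 0.001], [-0.001, -1.0, 0.0], [0.001, -0.0, -1.0]]
force: [-1.7, -0.2, 6.9]
finger_gap: 0.0604
```

Contact at 7 N, so I'm opening the gripper gradually and then rising.

Request:
step_arm([
  [[0,0,0,0,0,0,75],[0,0,0,0,0,0,85],[0,0,0,0,0,0,95],[0,0,0,0,0,0,98],[0,0,0,0,0,0,98]],
])

```text
t: 14.65
tool_pos: [0.4786, 0.1873, 0.0209]
tcp_rot: [[1.0, -0.001, -0.0], [-0.001, -1.0, -0.0], [-0.0, 0.0, -1.0]]
force: [-1.0, 0.9, 0.1]
finger_gap: 0.0835
```

Request:
step_arm([
  [[0,0,-0.1,0,0,0,98],[0,0,-0.3,0,0,0,98],[0,0,-0.6,0,0,0,98],[0,0,-1,0,0,0,98],[0,0,-1,0,0,0,98],[0,0,-1,0,0,0,98]],
])

```text
t: 15.4
tool_pos: [0.4783, 0.1872, 0.1716]
tcp_rot: [[1.0, -0.001, 0.001], [-0.001, -1.0, 0.0], [0.001, -0.0, -1.0]]
force: [-0.3, -0.5, 0.1]
finger_gap: 0.0835
```

```bash
python3 - <<'E'
from h import *
im=arm.capture("wrist")[:,:,::-1];cv2.imwrite("pics/w13.png",im)
s=arm.observe();print(s['t'],s['tool_pos'],s['force'],s['finger_gap'])
im=arm.capture("scene")[:,:,::-1];cv2.imwrite("pics/s13.png",cv2.resize(im[130:350,160:430],None,fx=2.7,fy=2.7,interpolation=cv2.INTER_CUBIC))
E
```

```text
15.45 [0.47768331 0.1870603  0.1705468 ] [ 0.58011857  0.12942305 -0.15446981] 0.083293479455784
```

View pics/w13.png

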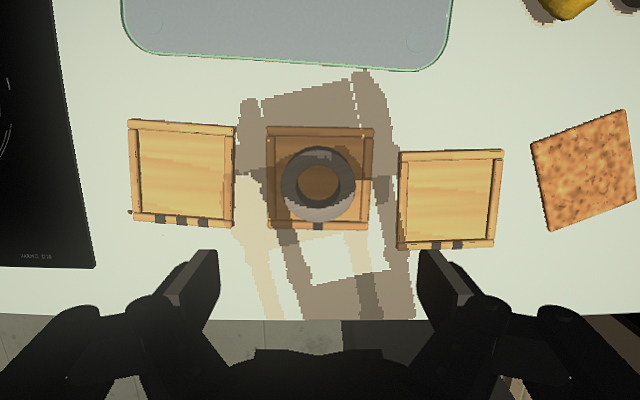

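View pics/s13.png

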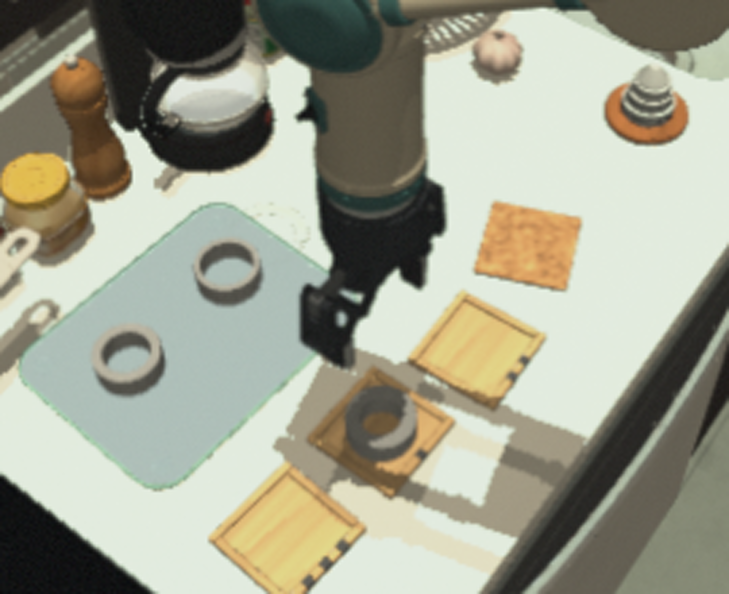

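The wrist view has the ring lying flat inside the one-bar dish, centred at (318,184) within its rim. The gripper is clear of it, and the other two rings are still on the board.

```bash
python3 -c "
from station import arm
print(arm.sign_off())"
```

```text
the job is handed in; nothing more can be done
None
```

The ring from the cork mat is size one, and it now lies flat in the one-bar dish, the middle of the three. The job is handed in, with the robot's clock at about 15.5 s of the 61 s allowed.

**Sizing:** I gripped the ring and slid it down the gauge. It stopped with its underside at about 54 mm, the shoulder of the one-line step. Shifting it about 1.2 mm each way under 8–13 N did not make it go lower. I took the step from that height, because the ring and fingers hid the step's lines while it was seated. The bore looked like about 36–37 mm in the wrist pictures, which agrees.

**Last checks:** The final pictures show the ring flat and inside the rim of the one-bar dish, with the gripper clear above it. The other two rings are still on the glass board, and the gauge, mat, lemon and garlic that show in those pictures are as they were. The salt shaker was mostly hidden behind the arm or out of frame, so I didn't check it at the end; the arm never went near it.

**Disagreement:** The wrist camera gave ring sizes 1–3% small and positions 1–2 mm off from one view to the next. I centred the ring over the gauge by comparing views, and it slid down without catching. No check failed.

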